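# Seat a column clamp half under its keeper

## Task

Pick up the long grooved aluminium clamp half, lay it flat on the keeper's base plate and slide it sideways, end first, under the overhanging cap, past the sprung shoe, until it is fully home against the stop hidden inside. Keep it pressed home with a steady push of 10 to 15 N for about a second, never bearing on the stop with more than 20 N, then let go and leave it there. Handle everything gently and do not disturb the short block, the column or the jar.

Things in the scene. Friction and masses are not known exactly. Their poses are not given: they have to be found in the camera images.
- clamp_half_center (a point): Centre (half-way up) of the long aluminium clamp half, a plain rectangular block 34 mm wide (its x) by 75 mm long (its y) by 14 mm high (its z), 0.08 kg, with a shallow groove along its top; it lies on the table groove up. Either end may go in first. Grasp across the 34 mm width.
- keeper: Bare aluminium keeper fixed to the table. Origin on the table top under the middle of the pocket's mouth; +x points into the pocket, z up. Base plate 72 mm wide (y), 8 mm thick, from x = -100 to +50 mm, open and free in front of x = -7 mm. Overhanging cap over x = 0 to 50 mm, 56 mm wide, underside 24 mm and top 44 mm above the table (screws and plug to 48 mm). It does not move.
- keeper_mouth (a point): Middle of the pocket's mouth on the base plate's top (8 mm above the table), axes as the keeper. Side walls 36.4 mm apart run inward from here; slanted lead-ins on both sides from 7 mm before the mouth open to about 40 mm.
- keeper_shoe (a point): Lowest line of the dark rounded spring-loaded shoe under the cap, 13 mm inside the mouth and 20 mm above the table. The 14 mm block lifts it 2 mm: first touched about 6 mm inside the mouth, it resists with about 3 to 8 N while the block gets under, then drags with a steady 2 to 5 N and holds the block down.
- keeper_stop_zone (a point): Middle of the zone where the end stop may stand, 30 mm inside the mouth, 15 mm above the table. The rigid stop is hidden from view and set differently each time, its face 18 to 42 mm inside the mouth, so it must be felt. With the block home its tail stands 33 to 57 mm out of the mouth.
- short_block: Bystander: shorter, broader flat aluminium block, 52 x 64 x 13 mm; origin at the centre of its underside.
- column: Bystander: thin steel column with end nuts lying along its y, 176 mm long, 17 mm thick; origin at the centre of its underside.
- jar: Bystander: small white-lidded jar, 45 mm diameter, 58 mm high; origin at the centre of its underside.
Things that resemble listed ones, but are neither listed nor needed, are in the scene too. What is meant by the part that bears clamp_half_center is not black, and is the smaller of those in its own colour.

How it is judged:
By the outcome, as a careful person would: the job done as asked, in the order asked, and still so for the second after the job is handed in, with the robot touching nothing.
It also fails if it takes over 67 s, if anything falls off the work surface, if the arm or the gripper's body presses on something with over 40 N, if the wrist force passes 120 N, or if a joint passes its speed limit or range.

## Robot

A 7-joint arm with a two-finger parallel gripper is mounted at the origin on a cart in front of the work surface, level with it; the furniture and walls round the work are solid. World frame = base frame: x ahead of the robot, y to its left, z up, the work surface at z = 0. Lengths are in mm, angles in degrees, forces in N, time in s.
With the tool pointing down it reaches from about 400 to 875 mm from the base axis. Payload 6.5 kg.
Tool frame: the origin (TCP) lies at the very end of the fingers, on their centre line; the grasp point (between the pads) lies 19 mm behind it; z points along the fingers, y is the direction in which the jaws open and shut (so a half turn about z gives the same grasp; the last joint's range is limited). The gripper opens to 88 mm and grips with 3 to 60 N. Pads are 18 mm wide; open, the fingers measure 123 mm over their backs; the gripper's body (75 mm by 187 mm) begins 45 mm behind the grasp point.
Start: joints at [65.993, 30.733, -0.252, 88.115, 0.149, 61.152, -4.079], TCP at [224.588, -609.959, 238.716] pointing down, gripper open.
Joint ranges: [-154.64, 154.64], [-21.42, 123.67], [-72.66, 72.17], [13.99, 137.28], [-74.86, 254.86], [10.95, 109.41], [-158.01, 158.01]. Speed limits (degrees/s): [136.94, 136.94, 180, 180, 180, 180, 180].

## Interface

Orientations are given as [roll, pitch, yaw] about the fixed x, y, z axes, in that order (R = Rz(yaw) Ry(pitch) Rx(roll)).
In Python, from station import * gives the robot as it stands. The module is installed in compiled form; this text tells all that it offers.
- The arm moves only by the tool arm_command, never from a script. Its argument "rows" is a list of rows, each an object of numbers: "hand": the opening, from 0 (shut) to 1 (fully open); "dx", "dy", "dz": the shift along the tool's x, y, z in m; "rx", "ry", "rz": the turn, a rotation vector about the tool's x, y, z in degrees. A call has 1 to 20 rows; each row shifts and turns the pose as measured when the row begins, along the tool's axes as they then stand; what a row does not reach is not made up. A row lasts 1/8 s, in which the tool goes at most 62.5 mm and 10.7 degrees, less where a joint would pass 70% of its speed; a pose out of reach is approached as far as the arm can. A call with a gripper value outside its range is refused whole. The fingers move at their own pace and stop on an object; "squeeze" is the grip in N (left out, the last holds). Time passes only in rows, so rows that do not move let the fingers close. It gives the time, the measured TCP pose, the force and the opening at its end, in the units of the state.
- observe(): the state, without advancing time (a new reading comes with each control period).
- capture(name): name is "scene" or "top" or "wrist"; returns (picture, depth): 420x560x3 uint8, red, green, blue; 420x560 float32, mm along the optical axis (not along the pixel's ray), 0 where there is no reading.
- camera_info(name): a dict with "fov_y" (degrees; the focal length in pixels is half the picture's height over the tangent of half this angle, whatever the lens; pixels are square), "cx", "cy" (the principal point, pixels), "pose" (4x4, takes a point from camera to world coordinates). Camera axes: x right, y down, z forward; pixel columns grow to the right and rows downward; lengths in mm; the calibration is good to about 2 mm. A picture is of the moment at which its call begins: read the wrist's pose just before it. camera_info takes no time and is no camera call; for the wrist camera it gives the pose at the moment of the call.
- job_done(): hands the job in, once; it reports no verdict.
Trained networks look in the newest picture that a camera, given by its name, has taken for a name from the list of things; names that differ only in an ending like _2 or _b are one class to them, and where a whole thing is asked for, a point or a joint stands for the part that bears it (a point fixed in the world has none). Each returns a list of dicts, best first, with "confidence" (0 to 1); they miss things now and then, are a little off and sometimes report something else, mostly with a low value. They report only what shows in the picture. A call takes as long as a camera call. They do not tell look-alikes from the thing itself.
- boxes_of(name, camera): "box" ([left, top, width, height] in pixels, round what is visible of it).
- landmark_of(name, camera): "centre" ([column, row] in pixels: a listed point, or the origin of a listed thing).
The state is a dict: "clock": time; "qpos": joint angles; "joint_vel": joint speeds; "joint_efforts": joint torques, N m; "tcp_pos": TCP position; "tool_rot": TCP orientation; "contact_force": force on the tool from outside, world axes, zero at the start; "torque": the same for the moment, N m; "gripper_width": finger opening in mm.
Only numpy, scipy, OpenCV 4.12 (cv2) and the standard library are available. Lean on these libraries where they do the work, as an engineer would, in place of code of your own. Each camera call takes 0.05 s, during which the arm holds its last target. There are 200 camera calls.

## Working session

There is one attempt and no reset: what is moved stays moved. The work goes in short steps, Python scripts to look and compute and a tool call to move; the robot and the scene stay as the last step left them, time stands still between calls to the robot, and variables do not carry over. Pictures are saved under pics/ and viewed, about 8 in all and at most 12, crops included, and the job is handed in when it is done.

Besides the shell and the picture viewer there is one more tool, called as name([rows], argument=value, ...), one row to a line, values as JSON. arm_command: Moves the arm, as the interface text tells. Its arguments: {"type":"object","properties":{"rows":{"type":"array"},"squeeze":{"type":"number"}},"required":["rows"]}

```bash
mkdir -p pics; cat > h.py <<'E'
from station import *
import numpy as np, cv2
def px2w(info,u,v,d):
    f=210/np.tan(np.radians(info["fov_y"]/2))
    P=info["pose"]; P=np.array(P)
    return (P@np.array([(u-info["cx"])/f*d,(v-info["cy"])/f*d,d,1]))[:3]
def cloud(info,dep):
    f=210/np.tan(np.radians(info["fov_y"]/2)); v,u=np.mgrid[:420,:560]
    p=np.stack([(u-info["cx"])/f*dep,(v-info["cy"])/f*dep,dep,np.ones_like(dep)],-1)
    return (p@np.array(info["pose"]).T)[...,:3]
E
python3 - <<'E'
from h import *
print(observe())
for c in ("top","scene"):
    i=camera_info(c);im,d=capture(c); np.savez(c,im=im,d=d,pose=i["pose"])
    cv2.imwrite(f"pics/{c}1.png",im[...,::-1]); W=cloud(i,d)
    print(c,i)
    for n in ("clamp_half_center","keeper","keeper_mouth","keeper_shoe","short_block","column","jar"):
        for r in landmark_of(n,c)[:4]:
            u,v=r["centre"]; a,b=int(min(max(v,0),419)),int(min(max(u,0),559))
            print(n,round(r["confidence"],2),np.round([u,v]),np.round(W[a,b],1))
E
```

```text
{'clock': 0.0, 'qpos': array([65.99207989, 30.77699736, -0.25444475, 88.16799939,  0.14958326,
       61.15003737, -4.07965364]), 'joint_vel': array([ 0.02054996, -0.0943686 ,  0.06186261, -0.05148867,  0.02741112,
       -0.02815367, -0.07024321]), 'joint_efforts': array([-7.57800171e-04, -5.70974779e+01,  9.90279391e-01, -2.51602507e+01,
       -5.63130341e-02,  1.79176382e-02,  1.46714451e-04]), 'tcp_pos': array([ 224.38620346, -609.42156962,  237.86305519]), 'tool_rot': array([-1.79905586e+02,  7.43562438e-03,  2.02192757e+01]), 'contact_force': array([0.40531384, 0.39809802, 0.34207116]), 'torque': array([ 0.00826471, -0.01575642, -0.00010054]), 'gripper_width': 87.98272061864341}
top {'fov_y': 51.92559781752584, 'cx': 277.28461125882774, 'cy': 212.00568373059394, 'pose': array([[ 3.26937255e-03, -9.91569006e-01,  1.29538479e-01,
         2.86844644e+02],
       [-9.99947272e-01, -1.98063694e-03,  1.00762490e-02,
        -3.91294868e+01],
       [-9.73472749e-03, -1.29564591e-01, -9.91523198e-01,
         1.39112744e+03],
       [ 0.00000000e+00,  0.00000000e+00,  0.00000000e+00
[... 949 characters left out ...]
    8.20188993e+02],
       [ 0.00000000e+00,  0.00000000e+00,  0.00000000e+00,
         1.00000000e+00]])}
clamp_half_center 0.91 [348. 182.] [ 412.8 -294.1   18.7]
clamp_half_center 0.8 [187. 250.] [595.  225.3  18.1]
clamp_half_center 0.59 [246. 234.] [486.2 115.9  46.5]
clamp_half_center 0.53 [323. 199.] [ 426.1 -171.5   18.1]
keeper 0.94 [252. 240.] [476.3 109.6  23.6]
keeper_mouth 0.57 [251. 235.] [474.2 110.4  44.9]
keeper_shoe 0.97 [248. 234.] [478.5 121.2  50. ]
keeper_shoe 0.2 [300. 248.] [359.6  53.9  11.9]
short_block 0.55 [331. 162.] [ 522.4 -377.    13.2]
column 0.8 [302. 247.] [363.1  43.7  10.1]
jar 0.71 [252. 239.] [475.4 110.1  30.9]
jar 0.64 [204. 303.] [430.7 340.9  15.5]
```

```bash
python3 - <<'E'
import cv2
im=cv2.imread("pics/top1.png")[130:290,140:420]
cv2.imwrite("pics/topc.png",cv2.resize(im,None,fx=2.85,fy=2.85,interpolation=cv2.INTER_CUBIC))
im=cv2.imread("pics/scene1.png")[130:340,150:400]
cv2.imwrite("pics/scenec.png",cv2.resize(im,None,fx=2.8,fy=2.8,interpolation=cv2.INTER_CUBIC))
E
```

```text
(no output)
```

View pics/topc.png

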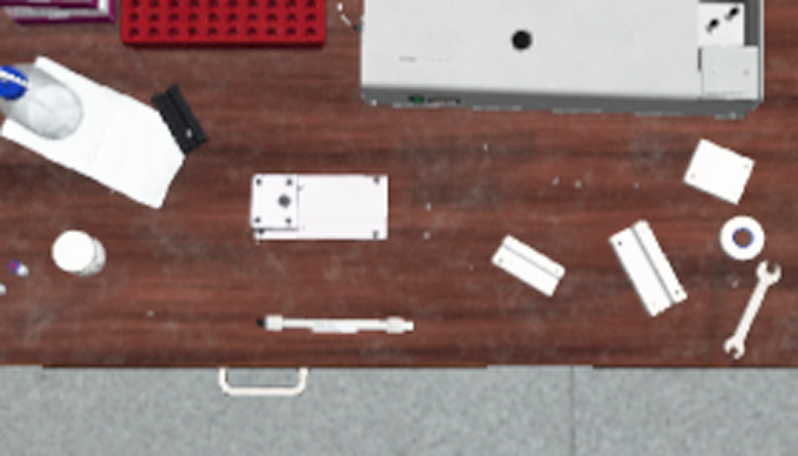

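View pics/scenec.png

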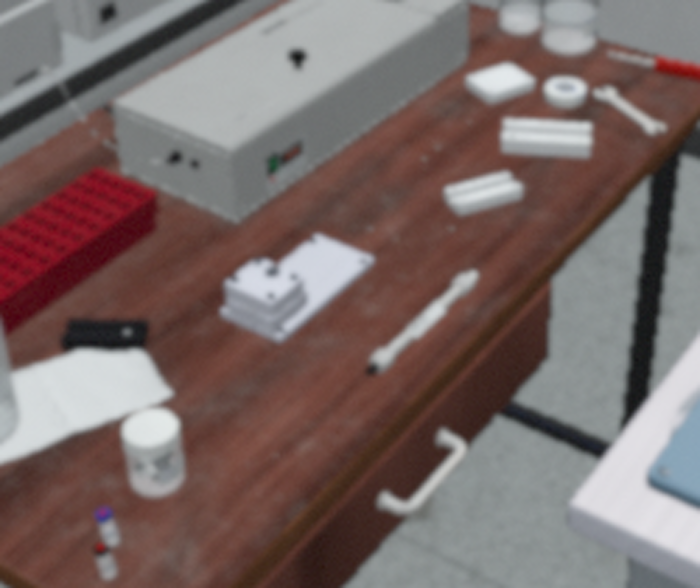

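The top crop (2.85x, offset 140,130) shows the small clamp half at crop (528,265). The larger look-alike is at (648,268) and the short block at (718,170). The keeper is at (320,207), with its cap at the left (+y) end and its plate open to the right. Next I'll get the wrist camera's offset and rough poses from the depth.

```bash
python3 - <<'E'
from h import *
i=camera_info("wrist");P=np.array(i["pose"]); o=observe()
from scipy.spatial.transform import Rotation as R
r=R.from_euler("xyz",o["tool_rot"],degrees=True)
print(i["fov_y"],i["cx"],i["cy"],"cam in tool",r.inv().apply(P[:3,3]-o["tcp_pos"]).round(1)); print((r.inv().as_matrix()@P[:3,:3]).round(3))
t=np.load("top.npz"); W=cloud(camera_info("top"),t["d"])
g=t["im"].min(-1)
for nm,b,zz in (("clamp",(312,210,340,238),14),("keeper",(226,188,280,218),8),("big",(350,205,383,244),0)):
    m=np.zeros_like(g);m[b[1]:b[3],b[0]:b[2]]=(g[b[1]:b[3],b[0]:b[2]]>140)
    pts=W[m>0][:,:2].astype(np.float32); rr=cv2.minAreaRect(pts); print(nm,rr,len(pts),np.median(W[m>0][:,2]), W[m>0].min(0),W[m>0].max(0))
E
```

```text
62.28007684650654 278.36107984734855 209.66492534568476 cam in tool [ 7.660e+01  1.000e-01 -1.459e+02]
[[-0.    -0.955 -0.297]
 [ 1.    -0.001  0.   ]
 [-0.    -0.297  0.955]]
clamp ((358.2728576660156, -130.86190795898438), (77.54847717285156, 219.2111358642578), 57.38822937011719) 275 12.762838414560065 [ 286.84464351 -216.91219999   -6.2395777 ] [ 465.9779034   -39.1294868  1391.12744406]
keeper ((412.3374938964844, 49.33659362792969), (265.5467224121094, 154.21981811523438), 5.035442352294922) 1061 10.031261291086594 [286.84464351 -39.1294868   -7.09938339] [ 539.00333014  136.6308078  1391.12744406]
big ((366.83795166015625, -186.7373809814453), (100.15740203857422, 335.6705322265625), 26.993011474609375) 446 16.77568331307964 [ 286.84464351 -356.34158213   -6.28012042] [ 482.78303273  -39.1294868  1391.12744406]
```

arm_command([
  {"dx":0.038,"dy":-0.037,"hand":1},
  {"dx":0.038,"dy":-0.037},
  {"dx":0.038,"dy":-0.037},
  {"dx":0.038,"dy":-0.037},
  {"dx":0.038,"dy":-0.037},
  {"dx":0.038,"dy":-0.037,"dz":0.02},
  {"dx":0.038,"dy":-0.037,"dz":0.02},
  {"dx":0.038,"dy":-0.037,"dz":0.02},
  {"dx":0.038,"dy":-0.037,"dz":0.02},
  {"rz":-10},
  {"rz":-10},
  {"rz":-10},
  {"rz":-10},
  {},
], squeeze=35)

```text
$.rows[0]: bad value
```

```bash
python3 - <<'E'
from h import *
o=observe();print(o["clock"],o["tcp_pos"],o["tool_rot"])
i=camera_info("wrist");im,d=capture("wrist");np.savez("w1",im=im,d=d,pose=i["pose"]);cv2.imwrite("pics/w1.png",im[...,::-1])
W=cloud(i,d)
print(landmark_of("clamp_half_center","wrist"))
m=((W[...,2]>7)&(W[...,2]<22)&(d>0)).astype(np.uint8)
n,l,s,c=cv2.connectedComponentsWithStats(m)
for k in range(1,n):
    if s[k,4]>1000:
        p=W[l==k]; print(s[k],cv2.minAreaRect(p[:,:2].astype(np.float32)),np.median(p[:,2]))
E
```

```text
0.8 [ 224.56757092 -609.94792685  238.72556246] [-1.79998284e+02  1.72689487e-03  2.02144290e+01]
[]
[ 247    0   31   63 1275] ((353.6490478515625, -545.1301879882812), (56.374691009521484, 20.0155029296875), 8.930487632751465) 18.912112737304312
```

View pics/w1.png

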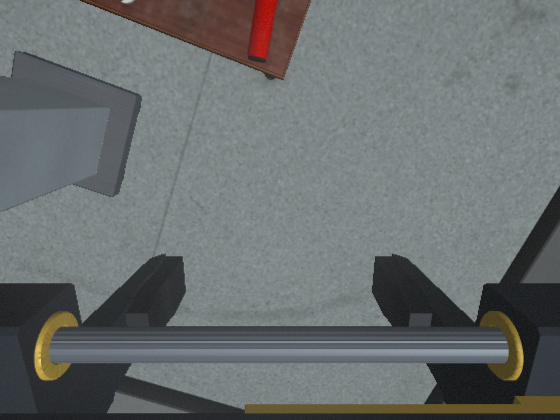

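The call was refused, so the arm hasn't moved; the wrist picture only shows floor. I'll resend with every field present.

arm_command([
  {"dx":0.038,"dy":-0.037,"dz":0,"rx":0,"ry":0,"rz":0,"hand":1},
  {"dx":0.038,"dy":-0.037,"dz":0,"rx":0,"ry":0,"rz":0,"hand":1},
  {"dx":0.038,"dy":-0.037,"dz":0,"rx":0,"ry":0,"rz":0,"hand":1},
  {"dx":0.038,"dy":-0.037,"dz":0,"rx":0,"ry":0,"rz":0,"hand":1},
  {"dx":0.038,"dy":-0.037,"dz":0,"rx":0,"ry":0,"rz":0,"hand":1},
  {"dx":0.038,"dy":-0.037,"dz":0.02,"rx":0,"ry":0,"rz":0,"hand":1},
  {"dx":0.038,"dy":-0.037,"dz":0.02,"rx":0,"ry":0,"rz":0,"hand":1},
  {"dx":0.038,"dy":-0.037,"dz":0.02,"rx":0,"ry":0,"rz":0,"hand":1},
  {"dx":0.038,"dy":-0.037,"dz":0.02,"rx":0,"ry":0,"rz":0,"hand":1},
  {"dx":0,"dy":0,"dz":0,"rx":0,"ry":0,"rz":-10,"hand":1},
  {"dx":0,"dy":0,"dz":0,"rx":0,"ry":0,"rz":-10,"hand":1},
  {"dx":0,"dy":0,"dz":0,"rx":0,"ry":0,"rz":-10,"hand":1},
  {"dx":0,"dy":0,"dz":0,"rx":0,"ry":0,"rz":-10,"hand":1},
  {"dx":0,"dy":0,"dz":0,"rx":0,"ry":0,"rz":0,"hand":1},
], squeeze=35)

```text
clock: 2.65
tcp_pos: [440.3, -166.9, 157.8]
tool_rot: [179.4, 0.1, 61.5]
contact_force: [0.4, 0.1, 0.1]
gripper_width: 88.2
```

```bash
cat > seg.py <<'E'
from h import *
import sys
tag=sys.argv[1]; lo,hi=float(sys.argv[2]),float(sys.argv[3])
o=observe();print(o["clock"],o["tcp_pos"].round(1),o["tool_rot"].round(2))
i=camera_info("wrist");im,d=capture("wrist");np.savez(tag,im=im,d=d,pose=i["pose"]);cv2.imwrite(f"pics/{tag}.png",im[...,::-1])
W=cloud(i,d)
for n in sys.argv[4:]:
    for r in landmark_of(n,"wrist")[:2]:
        u,v=np.int32(r["centre"]);print(n,round(r["confidence"],2),r["centre"],W[min(v,419),min(u,559)].round(1))
m=((W[...,2]>lo)&(W[...,2]<hi)&(d>0)).astype(np.uint8)
n,l,s,c=cv2.connectedComponentsWithStats(m)
for k in range(1,n):
    if s[k,4]>600:
        p=W[l==k]; r=cv2.minAreaRect(p[:,:2].astype(np.float32)); print(s[k],np.round(r[0],1),np.round(r[1],1),round(r[2],1),np.median(p[:,2]).round(1))
E
python3 seg.py w2 7 22 clamp_half_center
```

```text
2.65 [ 440.3 -166.9  157.8] [1.7943e+02 9.0000e-02 6.1450e+01]
clamp_half_center 0.69 [277.0, 207.7] [ 434.3 -178.3    8.8]
clamp_half_center 0.62 [340.4, 323.0] [ 431.7 -313.     9.9]
[  43    0   88  115 2047] [365.9  -1.4] [95.3 15.6] 89.7 12.6
[ 434    0   99  283 2699] [ 611.6 -225.4] [266.2   3. ] 88.2 14.7
[ 256  165   43   85 3104] [ 433.3 -178.7] [75.3 34.1] 59.0 13.4
[ 308  273   74   53 2232] [ 443.4 -304.6] [69.5 45. ] 27.7 17.0
[ 389  366   47   38 1288] [ 465.5 -418.3] [44.8 47.4] 63.1 12.9
```

View pics/w2.png

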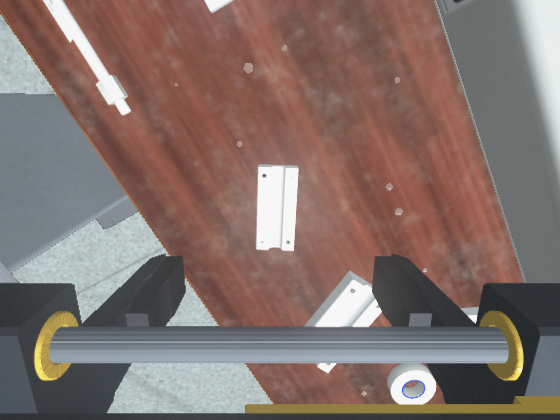

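The picture shows the clamp at (277,207), lying almost along the tool x axis. Depth gives its centre as (433.3,-178.7), its yaw as about 59° and its size as 75x34, which matches. I'll grasp it near the tail.

arm_command([
  {"dx":-0.039,"dy":-0.0015,"dz":0.0,"rx":0.6,"ry":0,"rz":2.5,"hand":0.8},
  {"dx":0,"dy":0,"dz":0.035,"rx":0,"ry":0,"rz":0,"hand":0.8},
  {"dx":0,"dy":0,"dz":0.035,"rx":0,"ry":0,"rz":0,"hand":0.8},
  {"dx":0,"dy":0,"dz":0.035,"rx":0,"ry":0,"rz":0,"hand":0.8},
  {"dx":0,"dy":0,"dz":0,"rx":0,"ry":0,"rz":0,"hand":0.7},
  {"dx":0,"dy":0,"dz":0,"rx":0,"ry":0,"rz":0,"hand":0.7},
])

```text
clock: 3.5
tcp_pos: [422.4, -203.5, 52.7]
tool_rot: [179.7, 0.1, 57.8]
contact_force: [0.4, -1.1, -0.2]
gripper_width: 61.7
```

```bash
python3 seg.py w3 7 20
```

```text
3.5 [ 422.4 -203.5   52.7] [1.7967e+02 1.3000e-01 5.7750e+01]
[ 236  125   66  135 7933] [ 433.1 -178.9] [75.5 34. ] 59.0 13.4
[ 309  363   91   41 3094] [ 410.5 -321.6] [52.4 45.5] 27.6 17.2
```

arm_command([
  {"dx":0.001,"dy":-0.0035,"dz":0.01,"rx":0.3,"ry":0,"rz":-1.25,"hand":0.7},
  {"dx":0,"dy":0,"dz":0.018,"rx":0,"ry":0,"rz":0,"hand":0.7},
  {"dx":0,"dy":0,"dz":0.016,"rx":0,"ry":0,"rz":0,"hand":0.7},
  {"dx":0,"dy":0,"dz":0,"rx":0,"ry":0,"rz":0,"hand":0.7},
])

```text
clock: 4.05
tcp_pos: [421.8, -201.6, 9.4]
tool_rot: [179.7, 0.1, 59.1]
contact_force: [-0.2, -0.3, 0.5]
gripper_width: 61.9
```

arm_command([
  {"dx":0,"dy":-0.002,"dz":0.006,"rx":0.3,"ry":0,"rz":0,"hand":0.55},
  {"dx":0,"dy":0,"dz":0,"rx":0,"ry":0,"rz":0,"hand":0.45},
  {"dx":0,"dy":0,"dz":0,"rx":0,"ry":0,"rz":0,"hand":0.41},
  {"dx":0,"dy":0,"dz":0,"rx":0,"ry":0,"rz":0,"hand":0.3},
  {"dx":0,"dy":0,"dz":0,"rx":0,"ry":0,"rz":0,"hand":0.3},
  {"dx":0,"dy":0,"dz":0,"rx":0,"ry":0,"rz":0,"hand":0.3},
], squeeze=40)

```text
clock: 4.8
tcp_pos: [420.7, -200.9, 4.1]
tool_rot: [179.9, 0.1, 59.1]
contact_force: [-0.4, -0.2, -1.3]
gripper_width: 33.6
```

arm_command([
  {"dx":0,"dy":0,"dz":-0.01,"rx":0,"ry":0,"rz":0,"hand":0.3},
  {"dx":0,"dy":0,"dz":-0.035,"rx":0,"ry":0,"rz":0,"hand":0.3},
  {"dx":0,"dy":0,"dz":-0.035,"rx":0,"ry":0,"rz":0,"hand":0.3},
  {"dx":0,"dy":0,"dz":-0.035,"rx":0,"ry":0,"rz":0,"hand":0.3},
  {"dx":0.02,"dy":-0.005,"dz":-0.03,"rx":0,"ry":0,"rz":0,"hand":0.3},
  {"dx":0.038,"dy":-0.01,"dz":0,"rx":0,"ry":0,"rz":0,"hand":0.3},
  {"dx":0.038,"dy":-0.01,"dz":0,"rx":0,"ry":0,"rz":0,"hand":0.3},
  {"dx":0.038,"dy":-0.01,"dz":0,"rx":0,"ry":0,"rz":0,"hand":0.3},
  {"dx":0.035,"dy":-0.01,"dz":0,"rx":0,"ry":0,"rz":0,"hand":0.3},
  {"dx":0.02,"dy":-0.004,"dz":0,"rx":0,"ry":0,"rz":0,"hand":0.3},
  {"dx":0,"dy":0,"dz":0,"rx":0,"ry":0,"rz":-10,"hand":0.3},
  {"dx":0,"dy":0,"dz":0,"rx":0,"ry":0,"rz":-10,"hand":0.3},
  {"dx":0,"dy":0,"dz":0,"rx":0,"ry":0,"rz":-10,"hand":0.3},
  {"dx":0,"dy":0,"dz":0,"rx":0,"ry":0,"rz":0,"hand":0.3},
  {"dx":0,"dy":0,"dz":0,"rx":0,"ry":0,"rz":0,"hand":0.3},
])

```text
clock: 6.68
tcp_pos: [476.4, -7.5, 162.3]
tool_rot: [179.6, 0.3, 89.7]
contact_force: [-1.1, 0.2, -0.8]
gripper_width: 33.2
```

```bash
python3 seg.py w4 38 60 keeper keeper_mouth keeper_shoe; python3 - <<'E'
from h import *
z=np.load("w4.npz"); i=camera_info("wrist"); i["pose"]=z["pose"]; W=cloud(i,z["d"])
for nm,lo,hi in (("plate",3,13),("cap",40,60),("block",150,185)):
    m=((W[...,2]>lo)&(W[...,2]<hi)&(z["im"].min(-1)>110)).astype(np.uint8)
    n,l,s,c=cv2.connectedComponentsWithStats(m)
    for k in range(1,n):
        if s[k,4]>600:
            p=W[l==k]; r=cv2.minAreaRect(p[:,:2].astype(np.float32)); print(nm,s[k],r,np.median(p[:,2]))
E
```

```text
6.675 [476.4  -7.5 162.3] [179.61   0.32  89.74]
keeper 0.59 [307.6, 85.0] [500.9  81.1   8.4]
keeper_mouth 0.57 [306.7, 81.8] [497.1  82.4  44.4]
keeper_mouth 0.18 [304.6, 62.6] [495.3  94.7  47.3]
keeper_shoe 0.71 [304.0, 64.5] [495.2  93.2  48.7]
[ 272    4   83   80 6305] [501.1 106.4] [50.2 55.8] 89.4 43.9
[ 436  180  109  103 2116] [630.5 -19.5] [115.6  53.8] 48.8 49.9
plate [ 262   16   89  187 6492] ((500.3863220214844, 56.48102569580078), (149.76222229003906, 72.0554428100586), 89.55708312988281) 7.855442016334365
plate [ 133   47   29  161 1359] ((366.2648010253906, 44.968902587890625), (130.238525390625, 15.893815040588379), 88.56680297851562) 11.59132652320585
cap [ 272    4   83   80 5806] ((501.0627746582031, 106.37631225585938), (49.90896224975586, 55.956336975097656), 89.19920349121094) 43.868148822993135
block [  234   136    88   173 13851] ((476.2518310546875, 17.932405471801758), (75.6573486328125, 34.195064544677734), 89.8957290649414) 171.68491668698843
```

View pics/w4.png

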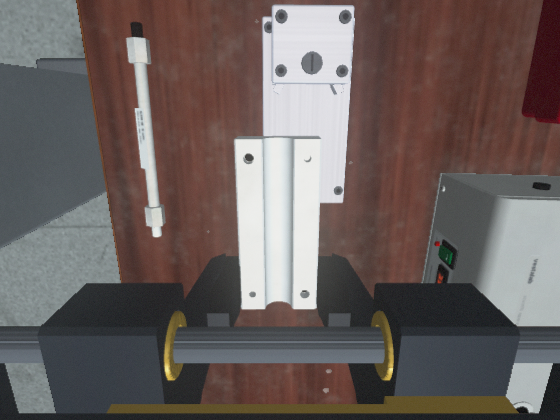

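The picture shows the keeper ahead of the held block: cap at (313,45), mouth at about (307,82). The block's front edge is at row 137. Keeper axis 89.45°, mouth (500.7,81.4); the block is well aligned. I'll move above the plate and descend.

arm_command([
  {"dx":0.011,"dy":0.024,"dz":0.01,"rx":0.4,"ry":0.3,"rz":0.45,"hand":0.3},
  {"dx":0,"dy":0,"dz":0.035,"rx":0,"ry":0,"rz":0,"hand":0.3},
  {"dx":0,"dy":0,"dz":0.035,"rx":0,"ry":0,"rz":0,"hand":0.3},
  {"dx":0,"dy":0,"dz":0.03,"rx":0,"ry":0,"rz":0,"hand":0.3},
  {"dx":0,"dy":0,"dz":0.01,"rx":0,"ry":0,"rz":0,"hand":0.3},
  {"dx":0,"dy":0,"dz":0,"rx":0,"ry":0,"rz":0,"hand":0.3},
])

```text
clock: 7.62
tcp_pos: [503.4, 3.6, 40.0]
tool_rot: [179.8, 0.1, 89.1]
contact_force: [0.4, -1.6, -1.0]
gripper_width: 33.4
```

arm_command([
  {"dx":0,"dy":-0.0032,"dz":0.01,"rx":0.2,"ry":0.1,"rz":-0.2,"hand":0.3},
  {"dx":0,"dy":0,"dz":0.009,"rx":0,"ry":0,"rz":0,"hand":0.3},
  {"dx":0,"dy":0,"dz":0,"rx":0,"ry":0,"rz":0,"hand":0.3},
  {"dx":0,"dy":0,"dz":0,"rx":0,"ry":0,"rz":0,"hand":0.3},
])

```text
clock: 8.12
tcp_pos: [501.9, 3.6, 22.1]
tool_rot: [179.8, -0.0, 89.3]
contact_force: [-0.2, 0.9, 0.0]
gripper_width: 33.1
```

```bash
python3 - <<'E'
from h import *
o=observe();print(o["clock"],o["tcp_pos"],o["tool_rot"],o["contact_force"])
i=camera_info("wrist");im,d=capture("wrist");cv2.imwrite("pics/w5.png",im[...,::-1]);W=cloud(i,d)
for nm,lo,hi in (("plate",3,13),("cap",40,60),("block",20,38)):
    m=((W[...,2]>lo)&(W[...,2]<hi)&(im.min(-1)>110)&(abs(W[...,0]-500)<45)).astype(np.uint8)
    n,l,s,c=cv2.connectedComponentsWithStats(m)
    for k in range(1,n):
        if s[k,4]>800:
            p=W[l==k]; r=cv2.minAreaRect(p[:,:2].astype(np.float32)); print(nm,s[k],r,np.median(p[:,2]), p.min(0).round(1),p.max(0).round(1))
E
```

```text
8.125 [501.89428609   3.57595039  22.06000264] [ 1.79816487e+02 -3.48175510e-02  8.92534627e+01] [-0.22533093  0.86012942  0.03424518]
plate [  192    91   163   176 13270] ((500.2336120605469, 42.29471969604492), (84.13594818115234, 72.46185302734375), 89.60950469970703) 7.908644496847472 [463.8   0.5   5.2] [536.7  84.1  12.7]
cap [  183     0   177    98 15415] ((500.7369689941406, 96.36849975585938), (29.479515075683594, 56.78309631347656), 89.25675201416016) 43.93857157682886 [472.3  81.3  40.2] [529.1 111.5  50. ]
block [  227   136   105   173 13869] ((502.4447937011719, 28.784866333007812), (75.78655242919922, 47.841129302978516), 89.46306610107422) 31.6158124357419 [478.4  -9.2  20. ] [526.2  66.7  34.3]
```

View pics/w5.png

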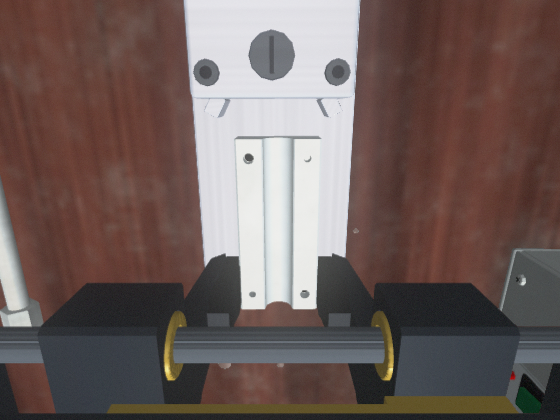

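The picture shows the block in front of the mouth with its front edge at row 137, between the two lead-ins at (217,107) and (329,107). It needs to go about 1.8 mm left, then down.

arm_command([
  {"dx":0,"dy":-0.002,"dz":0.004,"rx":0.2,"ry":0,"rz":-0.1,"hand":0.3},
  {"dx":0,"dy":0,"dz":0.0035,"rx":0,"ry":0,"rz":0,"hand":0.3},
  {"dx":0,"dy":0,"dz":0,"rx":0,"ry":0,"rz":0,"hand":0.3},
])

```text
clock: 8.55
tcp_pos: [500.0, 3.6, 14.4]
tool_rot: [180.0, -0.0, 89.4]
contact_force: [0.5, -0.3, -1.4]
gripper_width: 33.5
```

arm_command([
  {"dx":0,"dy":0,"dz":0.0015,"rx":0,"ry":0,"rz":0,"hand":0.3},
  {"dx":0,"dy":0,"dz":0.001,"rx":0,"ry":0,"rz":0,"hand":0.3},
])

```text
clock: 8.8
tcp_pos: [500.1, 3.6, 11.8]
tool_rot: [180.0, -0.0, 89.4]
contact_force: [-2.4, -0.7, 10.3]
gripper_width: 33.2
```

arm_command([
  {"dx":0,"dy":0,"dz":0.001,"rx":0,"ry":0,"rz":0,"hand":0.3},
])

```text
clock: 8.93
tcp_pos: [500.1, 3.6, 11.7]
tool_rot: [-180.0, 0.0, 89.4]
contact_force: [-6.1, -1.3, 25.2]
gripper_width: 33.6
```

arm_command([
  {"dx":0,"dy":0,"dz":-0.0003,"rx":0,"ry":0,"rz":0,"hand":0.3},
])

```text
clock: 9.05
tcp_pos: [500.2, 3.6, 12.3]
tool_rot: [180.0, 0.0, 89.4]
contact_force: [0.5, 0.4, -0.5]
gripper_width: 33.1
```

arm_command([
  {"dx":0,"dy":0,"dz":0.0005,"rx":0,"ry":0,"rz":0,"hand":0.3},
  {"dx":0.002,"dy":0,"dz":0,"rx":0,"ry":0,"rz":0,"hand":0.3},
  {"dx":0.002,"dy":0,"dz":0,"rx":0,"ry":0,"rz":0,"hand":0.3},
])

```text
clock: 9.43
tcp_pos: [500.6, 7.1, 11.8]
tool_rot: [179.9, 0.1, 89.3]
contact_force: [-0.3, -1.9, 2.1]
gripper_width: 33.6
```

arm_command([
  {"dx":0.003,"dy":-0.0004,"dz":0,"rx":0,"ry":0,"rz":0,"hand":0.3},
  {"dx":0.003,"dy":0,"dz":0,"rx":0,"ry":0,"rz":-0.1,"hand":0.3},
  {"dx":0.003,"dy":0,"dz":0,"rx":0,"ry":0,"rz":0,"hand":0.3},
])

```text
clock: 9.8
tcp_pos: [500.5, 16.6, 11.8]
tool_rot: [179.9, 0.1, 89.4]
contact_force: [0.4, -1.1, 0.5]
gripper_width: 33.2
```

arm_command([
  {"dx":0.003,"dy":-0.0003,"dz":0,"rx":0,"ry":0,"rz":0,"hand":0.3},
  {"dx":0.002,"dy":0,"dz":0,"rx":0,"ry":0,"rz":0,"hand":0.3},
])

```text
clock: 10.05
tcp_pos: [500.2, 22.2, 11.8]
tool_rot: [179.9, 0.1, 89.4]
contact_force: [-0.5, -2.2, 1.9]
gripper_width: 33.2
```

arm_command([
  {"dx":0.001,"dy":0,"dz":0,"rx":0,"ry":0,"rz":0,"hand":0.3},
  {"dx":0.001,"dy":0,"dz":0,"rx":0,"ry":0,"rz":0,"hand":0.3},
])

```text
clock: 10.3
tcp_pos: [500.2, 24.3, 11.8]
tool_rot: [179.9, 0.1, 89.4]
contact_force: [0.1, -1.6, 1.6]
gripper_width: 33.7
```

arm_command([
  {"dx":0.001,"dy":0,"dz":0,"rx":0,"ry":0,"rz":0,"hand":0.3},
  {"dx":0.001,"dy":0,"dz":0,"rx":0,"ry":0,"rz":0,"hand":0.3},
])

```text
clock: 10.55
tcp_pos: [500.2, 25.4, 11.8]
tool_rot: [180.0, 0.1, 89.4]
contact_force: [1.2, -3.7, 2.7]
gripper_width: 33.4
```

arm_command([
  {"dx":0.001,"dy":0,"dz":0,"rx":0,"ry":0,"rz":0,"hand":0.3},
  {"dx":0.001,"dy":0,"dz":0,"rx":0,"ry":0,"rz":0,"hand":0.3},
  {"dx":0.001,"dy":0,"dz":0,"rx":0,"ry":0,"rz":0,"hand":0.3},
])

```text
clock: 10.92
tcp_pos: [500.2, 25.6, 11.8]
tool_rot: [180.0, 0.4, 89.3]
contact_force: [-0.1, -5.0, 3.0]
gripper_width: 33.6
```

arm_command([
  {"dx":0.001,"dy":0,"dz":0,"rx":0,"ry":0,"rz":0,"hand":0.3},
  {"dx":0.001,"dy":0,"dz":0,"rx":0,"ry":0,"rz":0,"hand":0.3},
  {"dx":0.001,"dy":0,"dz":0,"rx":0,"ry":0,"rz":0,"hand":0.3},
])

```text
clock: 11.3
tcp_pos: [500.0, 25.7, 11.8]
tool_rot: [-180.0, 0.6, 89.1]
contact_force: [0.5, -5.4, 2.6]
gripper_width: 33.5
```

arm_command([
  {"dx":0.002,"dy":0,"dz":0,"rx":0,"ry":0.6,"rz":-0.2,"hand":0.3},
])

```text
clock: 11.42
tcp_pos: [500.0, 26.7, 11.8]
tool_rot: [-179.9, 0.0, 89.3]
contact_force: [-0.3, -6.2, 2.9]
gripper_width: 33.5
```

arm_command([
  {"dx":0.002,"dy":0,"dz":0,"rx":0,"ry":0.4,"rz":-0.2,"hand":0.3},
])

```text
clock: 11.55
tcp_pos: [500.1, 27.3, 11.8]
tool_rot: [-179.9, -0.3, 89.4]
contact_force: [1.1, -6.8, 2.9]
gripper_width: 33.7
```

arm_command([
  {"dx":0.002,"dy":0,"dz":0,"rx":0,"ry":0.1,"rz":0,"hand":0.3},
])

```text
clock: 11.68
tcp_pos: [500.1, 27.8, 11.8]
tool_rot: [-179.9, -0.3, 89.3]
contact_force: [0.9, -6.4, 3.8]
gripper_width: 33.9
```

arm_command([
  {"dx":0.002,"dy":0,"dz":0,"rx":0,"ry":0.2,"rz":0,"hand":0.3},
])

```text
clock: 11.8
tcp_pos: [500.0, 28.5, 11.8]
tool_rot: [-179.9, -0.4, 89.3]
contact_force: [0.2, -6.3, 2.3]
gripper_width: 33.6
```

arm_command([
  {"dx":0.002,"dy":0,"dz":0,"rx":0,"ry":0.2,"rz":0,"hand":0.3},
])

```text
clock: 11.92
tcp_pos: [500.0, 29.3, 11.8]
tool_rot: [-179.9, -0.5, 89.2]
contact_force: [0.9, -5.4, 2.6]
gripper_width: 33.4
```

arm_command([
  {"dx":0.002,"dy":0,"dz":0,"rx":0,"ry":-0.2,"rz":-0.1,"hand":0.3},
  {"dx":0.002,"dy":0,"dz":0,"rx":0,"ry":0,"rz":-0.1,"hand":0.3},
])

```text
clock: 12.18
tcp_pos: [500.1, 31.2, 11.9]
tool_rot: [-179.8, -0.2, 89.3]
contact_force: [-0.1, -6.0, 2.3]
gripper_width: 33.8
```

arm_command([
  {"dx":0.002,"dy":0,"dz":0,"rx":0,"ry":-0.1,"rz":-0.1,"hand":0.3},
  {"dx":0.0015,"dy":0,"dz":0,"rx":0,"ry":0,"rz":0,"hand":0.3},
])

```text
clock: 12.42
tcp_pos: [500.1, 34.2, 11.8]
tool_rot: [-179.8, -0.0, 89.3]
contact_force: [-0.7, -4.6, 1.5]
gripper_width: 33.6
```

arm_command([
  {"dx":0.0015,"dy":0,"dz":0,"rx":0.1,"ry":0,"rz":-0.1,"hand":0.3},
  {"dx":0.0015,"dy":0,"dz":0,"rx":0,"ry":0,"rz":0,"hand":0.3},
])

```text
clock: 12.68
tcp_pos: [500.2, 37.3, 11.9]
tool_rot: [-179.7, -0.0, 89.4]
contact_force: [0.1, -4.9, 2.0]
gripper_width: 33.7
```

arm_command([
  {"dx":0.0015,"dy":0,"dz":0,"rx":0,"ry":0,"rz":0,"hand":0.3},
  {"dx":0.0015,"dy":0,"dz":0,"rx":0,"ry":0,"rz":0,"hand":0.3},
])

```text
clock: 12.92
tcp_pos: [500.2, 40.5, 11.9]
tool_rot: [-179.7, -0.0, 89.4]
contact_force: [-1.2, -4.8, 2.6]
gripper_width: 33.4
```

arm_command([
  {"dx":0.0015,"dy":0,"dz":0,"rx":0,"ry":0,"rz":0,"hand":0.3},
  {"dx":0.0015,"dy":0,"dz":0,"rx":0,"ry":0,"rz":0,"hand":0.3},
])

```text
clock: 13.18
tcp_pos: [500.2, 43.8, 11.9]
tool_rot: [-179.7, -0.0, 89.4]
contact_force: [-0.5, -4.5, 3.6]
gripper_width: 33.4
```

arm_command([
  {"dx":0.0015,"dy":0,"dz":0,"rx":-0.2,"ry":0,"rz":0,"hand":0.3},
  {"dx":0.0015,"dy":0,"dz":0,"rx":0,"ry":0,"rz":0,"hand":0.3},
])

```text
clock: 13.42
tcp_pos: [500.2, 46.9, 11.8]
tool_rot: [-179.9, -0.0, 89.4]
contact_force: [0.0, -5.0, 3.5]
gripper_width: 33.2
```

arm_command([
  {"dx":0.0015,"dy":0,"dz":0,"rx":0,"ry":0,"rz":0,"hand":0.3},
  {"dx":0.0015,"dy":0,"dz":0,"rx":0,"ry":0,"rz":0,"hand":0.3},
])

```text
clock: 13.68
tcp_pos: [500.1, 48.6, 11.8]
tool_rot: [-179.9, 0.1, 89.4]
contact_force: [-0.1, -10.3, 4.3]
gripper_width: 33.7
```

arm_command([
  {"dx":0.0015,"dy":0,"dz":0,"rx":0,"ry":0,"rz":0,"hand":0.3},
  {"dx":0.0015,"dy":0,"dz":0,"rx":0,"ry":0,"rz":0,"hand":0.3},
])

```text
clock: 13.92
tcp_pos: [500.1, 48.6, 11.8]
tool_rot: [-179.8, 0.3, 89.3]
contact_force: [-1.3, -7.9, 4.4]
gripper_width: 33.4
```

The stop is felt at TCP y = 48.6, which is about 30 mm inside; drag is about 4.7 N. I'll ramp the push to about 15 N total, so the stop carries about 10–15 N.

arm_command([
  {"dx":0.0022,"dy":0,"dz":0,"rx":0,"ry":0.1,"rz":-0.1,"hand":0.3},
  {"dx":0.0024,"dy":0,"dz":0,"rx":0,"ry":0,"rz":0,"hand":0.3},
])

```text
clock: 14.18
tcp_pos: [500.1, 48.6, 11.8]
tool_rot: [-179.8, 0.6, 89.2]
contact_force: [-0.2, -11.0, 4.9]
gripper_width: 33.4
```

```bash
python3 - <<'E'
from h import *
for _ in range(3):
    o=observe();print(o["clock"],o["tcp_pos"].round(2),o["contact_force"].round(1),o["tool_rot"].round(2)); capture("wrist")
E
```

```text
14.175 [500.08  48.65  11.83] [ -0.2 -11.    4.9] [-179.76    0.59   89.23]
14.225 [500.06  48.63  11.84] [ -0.1 -10.    4.4] [-179.75    0.61   89.23]
14.275 [500.04  48.64  11.83] [ -0.3 -10.3   5.3] [-179.76    0.6    89.24]
```

arm_command([
  {"dx":0.003,"dy":0,"dz":0,"rx":0,"ry":0.3,"rz":-0.1,"hand":0.3},
])

```text
clock: 14.45
tcp_pos: [500.0, 48.7, 11.8]
tool_rot: [-179.7, 0.5, 89.2]
contact_force: [0.2, -12.5, 5.2]
gripper_width: 33.3
```

```bash
python3 - <<'E'
from h import *
for _ in range(3):
    o=observe();print(o["clock"],o["tcp_pos"].round(2),o["contact_force"].round(1),o["tool_rot"].round(2)); capture("wrist")
E
```

```text
14.45 [500.04  48.68  11.85] [  0.2 -12.5   5.2] [-179.71    0.52   89.24]
14.5 [500.05  48.65  11.84] [  0.4 -12.    5.5] [-179.71    0.51   89.23]
14.55 [500.09  48.67  11.86] [ -0.5 -12.1   5. ] [-179.71    0.51   89.23]
```

arm_command([
  {"dx":0.0036,"dy":0,"dz":0,"rx":0,"ry":0.3,"rz":-0.1,"hand":0.3},
])

```text
clock: 14.72
tcp_pos: [500.1, 48.7, 11.9]
tool_rot: [-179.7, 0.5, 89.2]
contact_force: [-0.3, -13.7, 6.1]
gripper_width: 33.4
```

```bash
python3 - <<'E'
from h import *
F=[]
for k in range(30):
    o=observe();F.append(-o["contact_force"][1]); 
    if k>3 and np.mean(F[-3:])<13.5 : break
    capture("wrist")
print(o["clock"],o["tcp_pos"].round(2),o["tool_rot"].round(2)); print(np.round(F,1))
E
```

```text
14.925 [500.08  48.67  11.86] [-179.66    0.48   89.2 ]
[13.7 12.7 13.  12.4 11.8]
```

arm_command([
  {"dx":0.0043,"dy":0,"dz":0,"rx":0,"ry":0.3,"rz":-0.1,"hand":0.3},
])

```text
clock: 15.05
tcp_pos: [500.1, 48.7, 11.9]
tool_rot: [-179.6, 0.5, 89.2]
contact_force: [-0.5, -15.1, 6.6]
gripper_width: 33.5
```

```bash
python3 - <<'E'
from h import *
F=[]
for k in range(30):
    o=observe();F.append(-o["contact_force"][1]); 
    if k==6 and not 14<np.mean(F)<16 : break
    capture("wrist")
print(o["clock"],o["tcp_pos"].round(2),o["tool_rot"].round(2),o["gripper_width"]); print(np.round(F,1),np.mean(F))
E
```

```text
16.5 [500.01  48.68  11.84] [-179.59    0.5    89.15] 33.91944561184678
[15.1 14.1 14.7 14.7 14.7 14.2 14.1 14.3 13.8 14.3 13.8 13.8 14.4 15.5
 15.4 14.  14.7 14.7 14.1 14.9 14.5 14.4 14.3 14.4 14.5 14.6 13.8 15.2
 14.7 14.4] 14.48063764614403
```

Held 1.4 s at 14.5 N total. With the drag subtracted, the stop itself may be just under 10 N, so I'll add a hold slightly higher to put about 11.5 N on the stop.

arm_command([
  {"dx":0.0049,"dy":0,"dz":0,"rx":0,"ry":0.3,"rz":-0.1,"hand":0.3},
])

```text
clock: 16.68
tcp_pos: [500.0, 48.7, 11.9]
tool_rot: [-179.5, 0.6, 89.1]
contact_force: [-0.1, -16.0, 7.7]
gripper_width: 33.5
```

```bash
python3 - <<'E'
from h import *
F=[]
for k in range(26):
    o=observe();F.append(-o["contact_force"][1]); 
    if k==6 and not 15.3<np.mean(F)<17.3 : break
    capture("wrist")
print(o["clock"],o["tcp_pos"].round(2),o["tool_rot"].round(2),o["gripper_width"]); print(np.round(F,1),np.mean(F))
E
```

```text
17.925 [500.03  48.7   11.88] [-179.52    0.56   89.08] 33.70021953994633
[16.  16.1 15.3 14.5 16.3 16.5 16.8 15.4 15.  15.9 16.7 15.2 16.3 16.2
 15.3 15.6 16.1 15.7 15.5 15.1 15.3 14.9 15.4 16.3 16.1 15.7] 15.73948747297134
```

arm_command([
  {"dx":0.002,"dy":0,"dz":0,"rx":0,"ry":0,"rz":0,"hand":0.3},
  {"dx":0.0015,"dy":0,"dz":0,"rx":0,"ry":0,"rz":0,"hand":0.45},
  {"dx":0,"dy":0,"dz":0,"rx":0,"ry":0,"rz":0,"hand":0.55},
  {"dx":0,"dy":0,"dz":0,"rx":0,"ry":0,"rz":0,"hand":0.6},
])

```text
clock: 18.48
tcp_pos: [499.8, 54.0, 11.8]
tool_rot: [-179.5, 0.4, 89.2]
contact_force: [1.2, 0.9, 0.1]
gripper_width: 53.1
```

arm_command([
  {"dx":0,"dy":0,"dz":-0.01,"rx":0,"ry":0,"rz":0,"hand":0.6},
  {"dx":0,"dy":0,"dz":-0.025,"rx":0,"ry":0,"rz":0,"hand":0.6},
  {"dx":-0.02,"dy":0,"dz":-0.035,"rx":0,"ry":0,"rz":0,"hand":0.6},
  {"dx":-0.02,"dy":0,"dz":-0.035,"rx":0,"ry":0,"rz":0,"hand":0.6},
  {"dx":-0.02,"dy":0,"dz":-0.03,"rx":0,"ry":0,"rz":0,"hand":0.6},
  {"dx":0,"dy":0,"dz":0,"rx":0,"ry":0,"rz":0,"hand":0.6},
])

```text
clock: 19.23
tcp_pos: [500.3, -3.9, 153.8]
tool_rot: [-179.6, 0.3, 89.4]
contact_force: [0.5, 0.3, -1.1]
gripper_width: 52.5
```

```bash
python3 seg.py w6 17 27; python3 - <<'E'
from h import *
o=observe();print(o["clock"],o["contact_force"])
im,d=capture("top");t=np.load("top.npz");print(boxes_of("jar","top")[:1])
df=cv2.absdiff(im,t["im"]).max(-1)[150:262,150:415]; print((df>60).sum())
n,l,s,c=cv2.connectedComponentsWithStats((df>60).astype(np.uint8)); print(s[s[:,4]>15]+[150,150,0,0,0])
E
```

```text
19.225 [500.3  -3.9 153.8] [-179.61    0.31   89.41]
[515   0  28 127 656] [682.9  95.5] [ 5.5 87. ] 1.1 24.0
[ 256   89   21   60 1018] [490.5  59. ] [44.8 15.2] 89.3 21.7
[282  89  19  60 984] [509.8  58.8] [44.7 14.2] 89.6 21.7
[405 181 146 128 943] [640.8 -25.2] [155.8  77.3] 46.7 22.1
19.275 [ 0.21127951  1.07864268 -1.25520934]
[{'box': [161.2, 212.4, 14.7, 15.3], 'confidence': 0.79}]
5166
[[  150   150   265   112 24514]
 [  239   150    99   109  5104]
 [  277   259    18     3    39]]
```

View pics/w6.png

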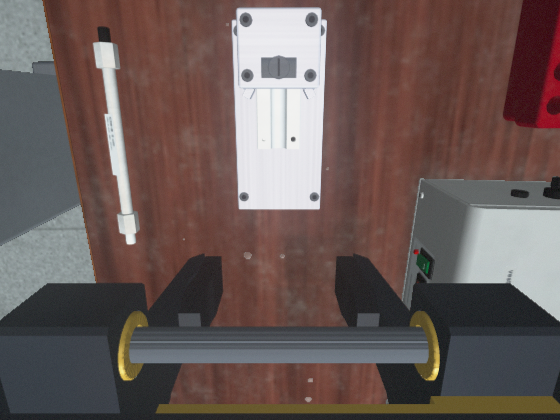

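The picture shows the block flat and straight under the cap, with its tail edge at row 149. That puts the tail at y = 36.5 against 36.6 while pressed, so it stayed home. The column hasn't moved, and nothing outside the arm's own area changed in the top view.

```bash
python3 -c "
from station import *
print(job_done())"
```

```text
the job is handed in; nothing more can be done
None
```

The smaller aluminium clamp half is in the keeper, fully home against the stop. I let go, backed the arm clear and handed the job in at about 19 s.

- **Stop:** I felt it about 30 mm inside the mouth. The block's tail stands about 45 mm out, within the expected 33 to 57 mm.
- **Push:** I pressed for about 1.4 s at 14.5 N measured at the wrist, then 1.2 s at 15.7 N, with single readings up to 16.8 N. Sliding drag was about 4.7 N, so I estimate 10 to 11 N on the stop; I could not measure that force directly. The 15.7 N is above 15 N if the push is judged at the wrist, which is why I held both levels.
- **After release:** The tail was at y = 36.5 mm, against about 36.6 mm while pressed. The block lies flat, with its top measured at 21.7 mm against 22 mm expected.
- **Bystanders:** The column and jar looked undisturbed, and the top view showed no changes outside the area the arm covers.
- **Not clean:** Laying the block on the plate briefly reached about 25 N downward before I eased off. The first move call was refused for missing fields, and nothing moved.

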